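# Tension the tracks and lock the tensioner

### The job

Tension the tracked robot's tracks: turn the wing knob on its deck clockwise, against its spring, until its pointer stands at the raised bridge on the ring around it, find by feel the notch hidden under that bridge, and there pull the knob straight up until it is fully out, so that it is locked, and let go of it. Be gentle: the knob's little tooth must never be forced hard against the ring. Leave the battery, screwdriver and carton where they are.

Things in the scene. Friction and masses are not known exactly. Their poses are not given: they have to be found in the camera images.
- chassis: tracked robot 350 mm long (x), 300 mm wide, fixed; origin on the table under its centre, z up. Deck top at 100 mm height. The knob's vertical axis stands 55 mm from the origin towards -x of this frame (y = 0). On the deck's other half are a fixed grey controller (36 mm high) and the loose battery; within 75 mm of the knob's axis nothing but the knob stands over 23 mm above the deck
- knob: black wing knob; origin on its axis, level with the deck when in, z up. Turns about z CLOCKWISE from above (negative yaw), from its rest stop, up to 1.9 rad. If let go unlocked, a spring turns it back: 0.06 N m at the stop plus 0.10 N m per rad. Round skirt of 30 mm radius, 2 to 9 mm above the origin. +x is the pointer: a nose to 31 mm from the axis with a white line, 8 to 24 mm high
- knob_grip (a point): point on the knob's axis to grip: the wing, 44 mm along the knob's x, 14 mm thick along its y, plain flat sides to pinch across y. This point lies 42 mm above the knob's origin; the wing runs from 34 mm below it to 10 mm above it. Axes as the knob's
- knob_tooth (a point): centre of the outer end of the knob's steel tooth, 41 mm from the axis under the pointer (knob's +x), hidden under the ring: 8 mm wide, from 2 to 8 mm above the knob's origin. When the knob is pulled anywhere but at the notch, it meets the ring's underside after 1.5 mm
- ring: steel locking ring fixed on the deck around the knob; origin on the knob's axis at deck height, z up. Inner radius 33 mm, outer 47 mm, underside 9.5 mm and top 17 mm above the deck. Its +x points at the middle of the mark, 0.65 to 0.95 rad clockwise of the pointer at the start. The tooth breaks if it is pressed on the ring with over 25 N
- ring_mark (a point): the mark: middle of the top of the dark steel bridge, 40 mm from the axis, 23 mm above the deck, 0.57 rad to either side of the ring's +x; a bolted lug backs it (to 61 mm out). Hidden under it: the notch, 11.5 mm wide, its middle anywhere within 0.40 rad of the ring's +x. Only with the tooth within 0.04 rad of the notch's middle can the knob come out; the notch's walls then hold it
- stem (a joint): how far the knob is pulled up out of the deck, m: 0 pushed in, 0.010 fully out with the tooth against the bridge's underside (18 mm above the deck). Pulling takes about 3 N of friction plus up to 2 N at the notch's wall; the knob stays at the height where it is left
- battery: loose black battery block 60 x 75 x 45 mm on the deck, origin under its centre; leave alone
- driver: screwdriver about 200 mm long lying on the table; leave alone
- carton: cardboard carton 160 x 75 x 35 mm on the table; leave alone

How it is judged (in metres and radians):
On the way, in this order (a step that is already met when the one before it is completed fails the run):
1. the pointer is turned to the bridge (within 0.5 rad of its middle) with the knob still in (less than 4 mm out) (angle between the x axis of knob and the x axis of ring, either way round below 0.5 rad and value of joint stem below 0.004 m), for 0.05 s.
2. the knob is pulled out at least 8 mm under the bridge (angle between the x axis of knob and the x axis of ring, either way round below 0.5 rad and value of joint stem above 0.008 m), for 0.1 s.
At the end, for the whole second after the job is handed in: the knob stands at least 8 mm out of its 10 mm, in the notch, its pointer within 0.5 rad of the bridge's middle, at rest and let go (all of step 2 and angular speed of knob below 0.1 rad/s and contact force between the fingers and knob below 0.1 N); the robot touches nothing.
It fails at once if the knob's tooth is forced against the ring or bridge with more than 25 N (contact force between knob and ring above 25 N).
It fails at once if a bystander is moved more than 20 mm (distance of any of battery, driver, carton from where it was at the start of the episode above 0.02 m).
It also fails if it takes over 64 s, if anything falls off the work surface, if the arm or the gripper's body presses on something with over 40 N, if the wrist force passes 120 N, or if a joint passes its speed limit or range.

### The arm

A 6-joint arm with a two-finger parallel gripper is mounted at the origin on the work surface. World frame = base frame: x ahead of the robot, y to its left, z up, the work surface at z = 0. Lengths are in mm, angles in rad, forces in N, time in s.
With the tool pointing down it reaches from about 300 to 775 mm from the base axis. Payload 14.6 kg.
Tool frame: the origin (TCP) lies on the centre line of the jaws, within the pads' length; the fingertips stand 11 mm ahead of it and the grasp point (between the pads) lies 8 mm behind it (manip.nose_length is the distance from the TCP to the fingertips, in mm); z points along the fingers, x is the direction in which the jaws open and shut, and the axes are right-handed (so a half turn about z gives the same grasp; the last joint's range is limited). The gripper opens to 85 mm and grips with 20 to 120 N. Pads are 22 mm wide; open, the fingers measure 114 mm over their backs; the gripper's body (76 mm by 85 mm) begins 54 mm behind the grasp point. The pads swing forward as they close: fully open they stand 13 mm farther back than shut.
Start: joints at [-1.196, 0.3, 1.521, -0, 1.321, -0.067], TCP at [235.154, -497.184, 213.781] pointing down, gripper open.
Joint ranges: [-3.03, 3.03], [-0.79, 2.21], [0.23, 2.52], [-1.04, 4.18], [0, 3.07], [-2.55, 2.55]. Speed limits (rad/s): [2.22, 2.22, 2.57, 3.14, 3.14, 3.14].

### API

Orientations are given as a rotation vector (axis times angle).
In Python, from workcell import readout, get_image, manip gives the robot as it stands. The module is installed in compiled form; this text tells all that it offers.
- The arm moves only by the tool step_arm, never from a script. Its arguments are lists of equal length, an entry for each row: "slide": the shift along the world's x, y, z in units of 25 mm (1.0 is 25 mm), a list of three; "turn": the turn about the world's z in units of 5 degrees (1.0 is 5 degrees). A call has 1 to 12 rows; each row shifts and turns the commanded pose from where the row before left it; what a row does not reach is not made up. A row lasts 1/8 s, in which the tool goes at most 62.5 mm and 10.7 degrees, less where a joint would pass 70% of its speed; a pose out of reach is approached as far as the arm can. A call is refused whole if a number of a shift passes 1 or a number of a turn 1, either way. A call with a gripper value outside its range is refused whole. "hand" is the finger opening in mm, from 0 to 85.4, set as the call begins (left out, the last holds). The fingers move at their own pace and stop on an object; "force" is the grip in N (left out, the last holds). Time passes only in rows, so rows that do not move let the fingers close. It gives the time, the measured TCP pose, the force and the opening at its end, in the units of the state.
- readout.state(): the state, without advancing time (a new reading comes with each control period).
- get_image(name): name is "scene" or "top" or "wrist"; returns a dict with "pixels" (384x512x3 uint8, red, green, blue), "range_z" (384x512 float32, mm along the optical axis (not along the pixel's ray), 0 where there is no reading), "intrinsics" (3x3 intrinsics, pixels), "world_from_camera" (4x4, takes a point from camera to world coordinates); the wrist camera has in their place "hand_eye" (4x4, takes a point from camera to tool coordinates, whose origin is the TCP and whose axes are the tool frame's). Camera axes: x right, y up, looking along -z (the intrinsics and any distortion apply to the point x, -y, -z); pixel columns grow to the right and rows downward; lengths in mm; the calibration is good to about 2 mm. The wrist camera is an equidistant fisheye: a pixel r from the principal point sees the ray r / f radians off the axis. A picture is of the moment at which its call begins: read the wrist's pose just before it.
- manip.job_done(): hands the job in, once; it reports no verdict.
The state is a dict: "clock": time; "joint_pos": joint angles; "dq": joint speeds; "joint_torque": joint torques, N m; "tcp_pos": TCP position; "eef_rot": TCP orientation; "ft_force": force on the tool from outside, world axes, zero at the start; "torque": the same for the moment, N m; "width": finger opening in mm.
Only numpy, scipy, OpenCV 4.12 (cv2) and the standard library are available. Lean on these libraries where they do the work, as an engineer would, in place of code of your own. Each camera call takes 0.05 s, during which the arm holds its last target.

## Working session

There is one attempt and no reset: what is moved stays moved. The work goes in short steps, Python scripts to look and compute and a tool call to move; the robot and the scene stay as the last step left them, time stands still between calls to the robot, and variables do not carry over. Pictures are saved under pics/ and viewed, and the job is handed in when it is done.

Besides the shell and the picture viewer there is one more tool, called after "Request:" as a command line: name --pt "numbers of a row" for each row, then --argument value for the rest. step_arm: Moves the arm, as the interface text tells. Its arguments: {"type":"object","properties":{"slide":{"type":"array","items":{"type":"array","items":{"type":"number"}}},"turn":{"type":"array","items":{"type":"number"}},"hand":{"type":"number"},"force":{"type":"number"}},"required":["slide","turn"]}

```bash
mkdir -p pics
cat > h.py <<'E'
import numpy as np, cv2
from scipy.spatial.transform import Rotation as R
from workcell import readout, get_image, manip
def save(n,im,crop=None,s=1):
    p=im["pixels"]
    if crop: r0,r1,c0,c1=crop; p=p[r0:r1,c0:c1]
    p=cv2.resize(p,None,fx=s,fy=s,interpolation=cv2.INTER_CUBIC)
    cv2.imwrite("pics/"+n,p[:,:,::-1])
def cloud(im):
    d=im["range_z"];K=im["intrinsics"];v,u=np.indices(d.shape)
    P=np.stack([(u-K[0,2])/K[0,0]*d,-(v-K[1,2])/K[1,1]*d,-d],-1)
    T=im["world_from_camera"]
    W=P@T[:3,:3].T+T[:3,3]
    W[d<=0]=np.nan
    return W
E
python3 - <<'E'
from h import *
print(readout.state(), manip.nose_length)
for n in ["scene","top"]:
    im=get_image(n); save(n+"0.png",im,s=1.5); np.savez(n+"0.npz",**im); print(im["world_from_camera"],im["intrinsics"])
E
```

```text
{'clock': 0.0, 'joint_pos': array([-1.19557937e+00,  3.00503395e-01,  1.52161100e+00, -3.16167623e-06,
        1.32072650e+00, -6.66222251e-02]), 'dq': array([-3.24218500e-03, -1.64969564e-03, -1.29029825e-03,  4.15280351e-04,
       -1.70545084e-04,  6.79986347e-05]), 'joint_torque': array([-2.02899341e-04, -5.43499446e+01, -3.61792088e+01, -3.21870027e-05,
        4.04974926e-03, -2.03832872e-05]), 'tcp_pos': array([ 235.06677138, -496.93386178,  213.19096346]), 'eef_rot': array([-2.65361021e+00,  1.68028068e+00,  1.58553157e-03]), 'ft_force': array([ 0.31733342, -0.52783714, -0.11333175]), 'torque': array([-0.00723431, -0.06465531,  0.03134445]), 'width': 85.33474406659455} 11.0
[[ 6.72543139e-01 -6.46059533e-01  3.60960948e-01  9.32444890e+02]
 [ 7.39988233e-01  5.80371484e-01 -3.39979934e-01 -3.57664448e+02]
 [ 1.01558367e-02  4.95758026e-01  8.68401312e-01  1.08678696e+03]
 [ 0.00000000e+00  0.00000000e+00  0.00000000e+00  1.00000000e+00]] [[485.29269019   0.         246.83619197]
 [  0.         485.29269019 194.34668842]
 [  0.           0.           1.        ]]
[[-1.33479946e-02  9.88300105e-01 -1.51936608e-01  3.40753401e+02]
 [-9.99844332e-01 -1.14386539e-02  1.34338519e-02  3.25244558e+01]
 [ 1.15387270e-02  1.52092271e-01  9.88298942e-01  1.24413959e+03]
 [ 0.00000000e+00  0.00000000e+00  0.00000000e+00  1.00000000e+00]] [[493.70786771   0.         258.42749684]
 [  0.         493.70786771 190.69084368]
 [  0.           0.           1.        ]]
```

View pics/scene0.png

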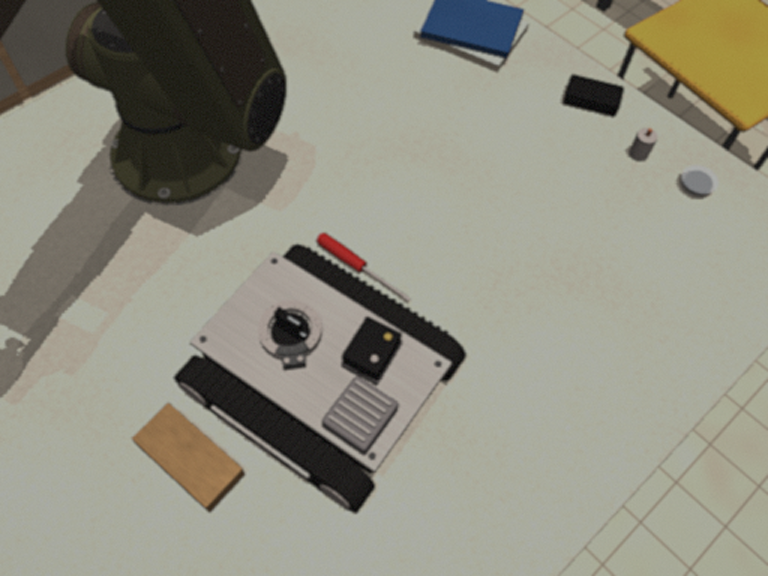

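View pics/top0.png

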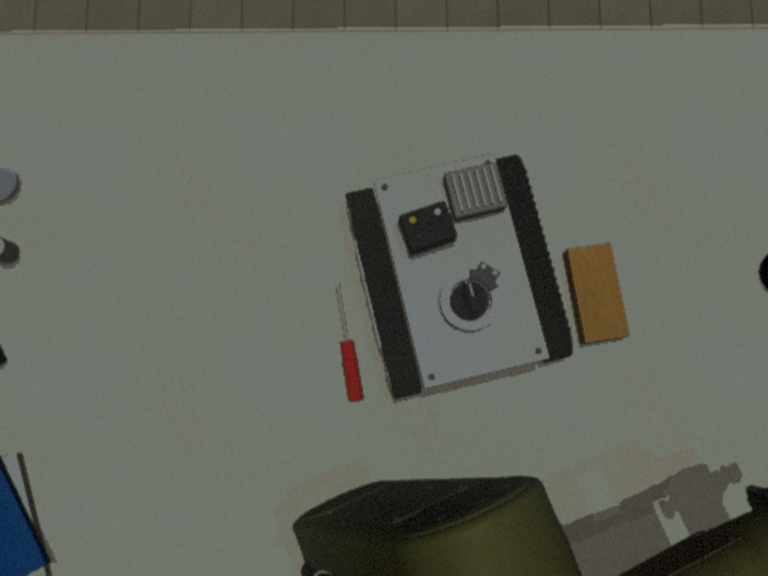

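The scene picture shows the knob at about (291,330) and the bridge lug at about (293,358). In the top picture the knob is at (468,300), its white line points up, and the lug is at (487,272). Next I'll take close crops and measure.

Run:
```python
from h import *
for n,c in [("scene",(185,265,160,240)),("top",(155,235,270,350))]:
    im=dict(np.load(n+"0.npz")); save(n+"_crop.png",im,c,7)
    W=cloud(im)
    m=np.abs(W[...,2]-100)<4
    r=np.zeros_like(m); r[c[0]-60:c[1]+60,c[2]-60:c[3]+80]=1
    m&=r
    u8=m.astype(np.uint8); nn,l,st,_=cv2.connectedComponentsWithStats(u8)
    k=1+np.argmax(st[1:,4]); P=W[l==k]
    print(n,P.shape,"deck z",np.median(P[:,2]),"rect",cv2.minAreaRect(P[:,:2].astype(np.float32)))
    # high points (knob wing)
    h=r&(W[...,2]>130)
    nn,l,st,ce=cv2.connectedComponentsWithStats(h.astype(np.uint8))
    for k in range(1,nn):
        if st[k,4]>6: Q=W[l==k]; print(ce[k],st[k,4],Q.mean(0),Q[:,2].max(), cv2.minAreaRect(Q[:,:2].astype(np.float32)))
```

```text
scene (7851, 3) deck z 99.0765104136583 rect ((546.7576904296875, -97.88458251953125), (340.669677734375, 201.5), 12.741683006286621)
[191.57065217 213.32608696] 184 [ 496.42051134 -111.26244747  146.69156543] 154.64288164842833 ((494.34088134765625, -109.41879272460938), (43.95998001098633, 16.00394058227539), 14.166187286376953)
[247.11239496 230.92962185] 952 [607.43179811 -48.47285849 143.23057429] 151.32435389328555 ((604.888671875, -46.34423828125), (60.72816848754883, 75.51376342773438), 18.78022003173828)
[239.4453125 273.95625  ] 640 [ 666.08496852 -123.10886398  133.31404821] 142.57875710704593 ((665.8931884765625, -122.48307037353516), (70.06717681884766, 77.78135681152344), 10.409942626953125)
top (7679, 3) deck z 99.59439355160907 rect ((546.0888061523438, -96.65121459960938), (340.1539306640625, 200.41775512695312), 12.769105911254883)
[316.77280859 125.42397138] 559 [ 663.61679416 -120.38624578  133.47495981] 141.84958931148844 ((664.096923828125, -120.29086303710938), (71.07335662841797, 83.42693328857422), 12.917089462280273)
[284.96309112 150.56862745] 867 [601.93578925 -44.30092164 144.08016894] 153.89874438519973 ((603.38916015625, -44.69192886352539), (60.19256591796875, 75.39606475830078), 18.039756774902344)
[314.39597315 197.9261745 ] 149 [ 491.22233207 -107.59096794  149.28135674] 156.20264986623624 ((492.0941162109375, -108.50737762451172), (44.102046966552734, 14.200499534606934), 12.83818244934082)
```

View pics/scene_crop.png

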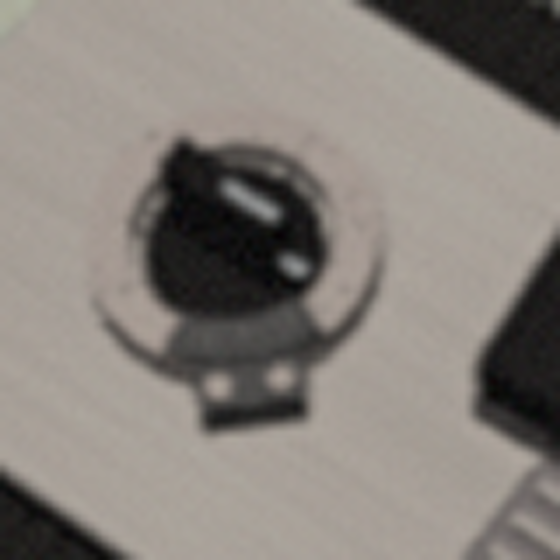

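View pics/top_crop.png

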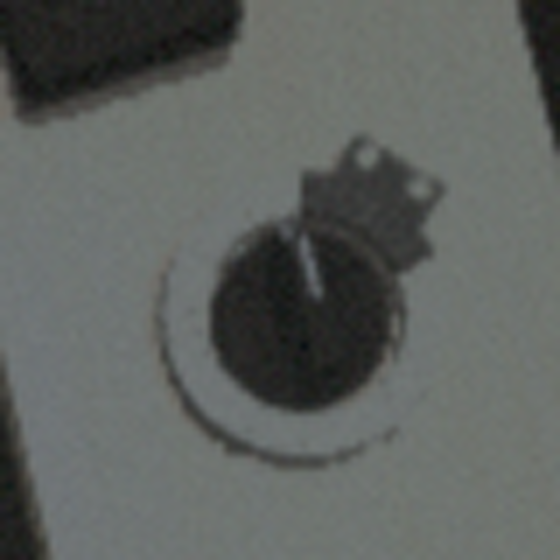

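Run:
```python
from h import *
K0=None
def bp(im,u,v,z):
    K=im["intrinsics"];T=im["world_from_camera"]
    d=T[:3,:3]@np.array([(u-K[0,2])/K[0,0],-(v-K[1,2])/K[1,1],-1])
    return T[:3,3]+d*(z-T[2,3])/d[2]
ax=np.array([493,-109.2])
for n,(r,c),pts in [("scene",(185,160),[(217,388,118),(282,378,118),(182,345,123),(315,330,123),(240,195,152),(297,265,124)]),("top",(155,270),[(368,157,118),(420,190,118),(305,200,123),(410,270,123),(300,240,124),(318,292,150)])]:
    im=dict(np.load(n+"0.npz"))
    for u,v,z in pts:
        p=bp(im,c+(u+.5)/7-.5,r+(v+.5)/7-.5,z)[:2]
        q=p-ax; print(n,p,np.hypot(*q),np.arctan2(q[1],q[0]))
    W=cloud(im); r=np.hypot(W[...,0]-ax[0],W[...,1]-ax[1])
    m=(np.abs(W[...,2]-122.5)<3)&(r>36)&(r<46)
    a=np.arctan2(W[...,1]-ax[1],W[...,0]-ax[0])[m]; print("bridge",len(a),np.percentile(a,[2,50,98]),a.mean())
    m=(W[...,2]>105)&(W[...,2]<128)&(r>48)&(r<62)
    a=np.arctan2(W[...,1]-ax[1],W[...,0]-ax[0])[m]; print("lug",len(a),np.percentile(a,[2,50,98]),W[m][:,2].mean())
```

```text
scene [ 532.58881122 -146.62447819] 54.47811984312601 -0.7573021877959205
scene [ 543.48279829 -129.4345138 ] 54.38702485142793 -0.38121304963731084
scene [ 515.95599422 -146.58425327] 43.86980810347823 -1.0201061879967945
scene [ 539.70457723 -112.49074024] 46.82036422288846 -0.0703423746325689
scene [ 500.50765822 -107.57069939] 7.682418400703413 0.21370466031087787
scene [ 518.9174024  -102.47064157] 26.776781212064115 0.25403675471542186
bridge 94 [-1.99921591 -0.56590832  2.632234  ] -0.43778715108501737
lug 123 [-0.96348596 -0.5699635  -0.09934857] 118.01775673689471
top [ 544.32222396 -131.12093056] 55.807686467064514 -0.40366793865211353
top [ 533.02615873 -148.00278183] 55.747190606618155 -0.769880021334161
top [ 529.26204241 -109.13227438] 36.262105652482276 0.0018676703364710412
top [ 505.55170255 -142.96882793] 36.026087442444435 -1.2149263851352399
top [ 515.78777773 -106.95807423] 22.897795634519106 0.09806722638659258
top [ 494.8064118  -108.98590214] 1.8190551038475533 0.11797073629495775
bridge 127 [-2.69591138 -0.5390811   2.91550419] -0.268567797900026
lug 93 [-0.88133132 -0.50931347  2.85312042] 118.64077877078061
```

Both cameras put the knob axis at about (493, -109), the pointer yaw at about 0.23 and the bridge middle at about -0.57. Next I'll move above the knob and look with the wrist camera.

Request:
step_arm --pt "0.65 0.98 0" --pt "0.65 0.98 0" --pt "0.65 0.98 0" --pt "0.65 0.98 0" --pt "0.65 0.98 0" --pt "0.65 0.98 0" --pt "0.65 0.98 0" --pt "0.65 0.98 0" --pt "0.65 0.98 0" --pt "0.65 0.98 0" --pt "0.65 0.98 0" --pt "0.65 0.98 0" --turn '[-0.2,-0.2,-0.2,-0.2,-0.2,-0.2,-0.2,-0.2,-0.2,-0.2,-0.2,-0.2]' --hand 45 --force 20

```text
clock: 1.6
tcp_pos: [430.5, -202.3, 213.6]
eef_rot: [2.463, -1.95, -0.001]
ft_force: [0.6, -0.9, 0.4]
width: 44.7
```

Request:
step_arm --pt "0.63 0.94 0" --pt "0.63 0.94 0" --pt "0.63 0.94 0" --pt "0.63 0.93 0" --pt "0 0 0" --pt "0 0 0" --turn '[0,0,0,0,0,0]'

```text
clock: 2.35
tcp_pos: [492.8, -109.7, 213.5]
eef_rot: [2.464, -1.949, -0.001]
ft_force: [-0.4, -0.9, 0.1]
width: 45.1
```

Run:
```python
from h import *
s=readout.state(); im=get_image("wrist"); save("w1.png",im,s=1.5); np.savez("w1.npz",rot=s["eef_rot"],pos=s["tcp_pos"],**im)
print(s["tcp_pos"],s["eef_rot"],s["ft_force"],s["clock"],s["width"],s["joint_pos"]); print(im["intrinsics"],im["hand_eye"])
```

```text
[ 492.8139504  -109.72652272  213.53250609] [ 2.46378555e+00 -1.94865881e+00 -8.12569358e-04] [-0.44550544 -0.90650484  0.13971369] 2.35 45.09734611225241 [-2.91573358e-01  1.99884369e-01  1.64648660e+00 -1.23609408e-04
  1.29582543e+00  1.04682058e+00]
[[297.31863964   0.         253.12853484]
 [  0.         297.31863964 190.78822972]
 [  0.           0.           1.        ]] [[ 9.99999680e-01 -7.52141374e-04  2.71799565e-04 -2.17004854e+00]
 [-6.45778766e-04 -9.59896944e-01 -2.80352349e-01 -6.98909932e+01]
 [ 4.71764173e-04  2.80352084e-01 -9.59897123e-01 -1.60811876e+02]
 [ 0.00000000e+00  0.00000000e+00  0.00000000e+00  1.00000000e+00]]
```

View pics/w1.png

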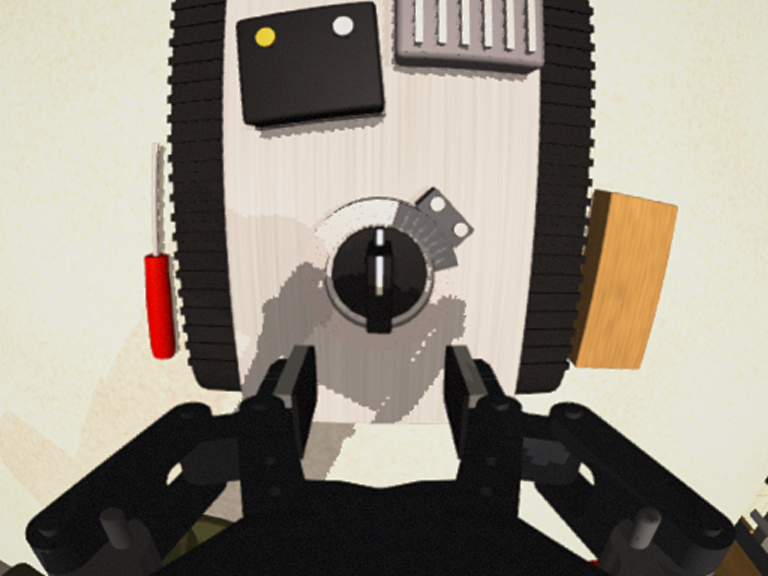

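Run:
```python
from h import *
d=dict(np.load("w1.npz"))
K=d["intrinsics"];z=d["range_z"];v,u=np.indices(z.shape)
x=(u-K[0,2])/K[0,0];y=(v-K[1,2])/K[1,1];th=np.hypot(x,y)
s=np.where(th>1e-9,np.tan(th)/np.maximum(th,1e-9),1)
P=np.stack([x*s*z,-y*s*z,-z],-1)
T=d["hand_eye"];P=P@T[:3,:3].T+T[:3,3]
W=P@R.from_rotvec(d["rot"]).as_matrix().T+d["pos"]
W[z<=0]=np.nan
np.save("w1W.npy",W)
ax=np.array([493,-109.2]); r=np.hypot(W[...,0]-ax[0],W[...,1]-ax[1])
print("deck",np.nanmedian(W[...,2][(r>60)&(r<80)]))
m=(r<32)&(W[...,2]>128); Q=W[m]; print("wing",m.sum(),Q.mean(0),np.percentile(Q[:,2],98),cv2.minAreaRect(Q[:,:2].astype(np.float32)),u[m].min(),u[m].max(),v[m].min(),v[m].max())
m=(r<32)&(W[...,2]>148); Q=W[m]; print("wingtop",m.sum(),Q.mean(0),cv2.minAreaRect(Q[:,:2].astype(np.float32)))
m=(np.abs(W[...,2]-123)<2.5)&(r>36)&(r<46)
a=np.arctan2(W[...,1]-ax[1],W[...,0]-ax[0])[m]; print("bridge",len(a),np.percentile(a,[3,50,97]))
```

```text
deck 100.89635267501487
wing 20483 [ 503.85936603 -106.07523011  302.05878084] 335.4452593915329 ((494.7663879394531, -110.13105773925781), (43.98628616333008, 60.64413833618164), 25.759302139282227) 133 386 163 383
wingtop 20400 [ 503.81840476 -106.0905161   302.72593401] ((494.70550537109375, -110.13081359863281), (43.90044021606445, 60.722164154052734), 25.459697723388672)
bridge 603 [-1.08943092 -0.50182075  0.01965719]
```

The wrist picture shows the wing upright at about (379,270), with its white line parallel to the fingers. The bridge is up and to the right of it at about (435,230). I'll redo the wing fit without the gripper's own points.

Run:
```python
from h import *
W=np.load("w1W.npy");d=dict(np.load("w1.npz")); v,u=np.indices(W.shape[:2])
M=R.from_rotvec(d["rot"]).as_matrix(); print("tool x yaw",np.arctan2(M[1,0],M[0,0]))
ax=np.array([493,-109.2]); r=np.hypot(W[...,0]-ax[0],W[...,1]-ax[1]); w=W[...,2]
for lo in (130,140,148):
    m=(r<35)&(w>lo)&(w<160); Q=W[m]; print(lo,m.sum(),Q.mean(0),cv2.minAreaRect(Q[:,:2].astype(np.float32)),u[m].min(),u[m].max(),v[m].min(),v[m].max())
# white line pixels
p=d["pixels"].astype(int).min(-1); m=(r<33)&(p>150)&(w>118)&(w<160); Q=W[m]
print("white",m.sum(),np.c_[u[m],v[m]].min(0),np.c_[u[m],v[m]].max(0))
vx,vy,x0,y0=cv2.fitLine(Q[:,:2].astype(np.float32),cv2.DIST_HUBER,0,.01,.01).ravel(); print("line yaw",np.arctan2(vy,vx),x0,y0)
# skirt/ring circle: ring top edge
m=(np.abs(w-117)<1.5)&(r>30)&(r<50); Q=W[m]; 
A=np.c_[Q[:,:2],np.ones(len(Q))]
print("ring pts",len(Q))
```

```text
tool x yaw -1.3383603955640895
130 1032 [ 495.32036888 -106.42439684  151.47018112] ((493.1918029785156, -107.02739715576172), (43.39982604980469, 13.985292434692383), 12.623248100280762) 244 262 163 221
140 997 [ 494.6674941  -106.5703653   152.05024571] ((493.15679931640625, -107.03523254394531), (43.328102111816406, 13.985292434692383), 12.623250007629395) 244 262 166 221
148 960 [ 493.92415503 -106.72769664  152.37206841] ((493.15679931640625, -107.03523254394531), (43.328102111816406, 13.985292434692383), 12.623250007629395) 244 262 168 221
white 152 [251 149] [291 201]
line yaw 1.02428 506.32117 -109.92594
ring pts 2587
```

The four estimates of the wing centre average about (493.1, -108.6), with a yaw of about 12.7°. I'll descend to a TCP height of about 136 mm and close gently.

Request:
step_arm --pt "0.012 0.04 -0.4" --pt "0 0 -0.4" --pt "0 0 -0.4" --pt "0 0 -0.4" --pt "0 0 -0.4" --pt "0 0 -0.4" --pt "0 0 -0.35" --pt "0 0 -0.2" --pt "0 0 -0.15" --pt "0 0 0" --pt "0 0 0" --turn '[-0.13,0,0,0,0,0,0,0,0,0,0]'

```text
clock: 3.78
tcp_pos: [493.6, -108.5, 136.5]
eef_rot: [-2.453, 1.963, -0.001]
ft_force: [-0.8, -0.4, 0.0]
width: 44.9
```

Run:
```python
from h import *
s=readout.state();print(s["tcp_pos"],s["ft_force"],s["torque"])
im=get_image("wrist"); save("w2.png",im,s=1.5)
```

```text
[ 493.57189248 -108.45182874  136.52618146] [-0.78516539 -0.41761652  0.03416689] [ 0.06027992 -0.03839706 -0.03008413]
```

View pics/w2.png

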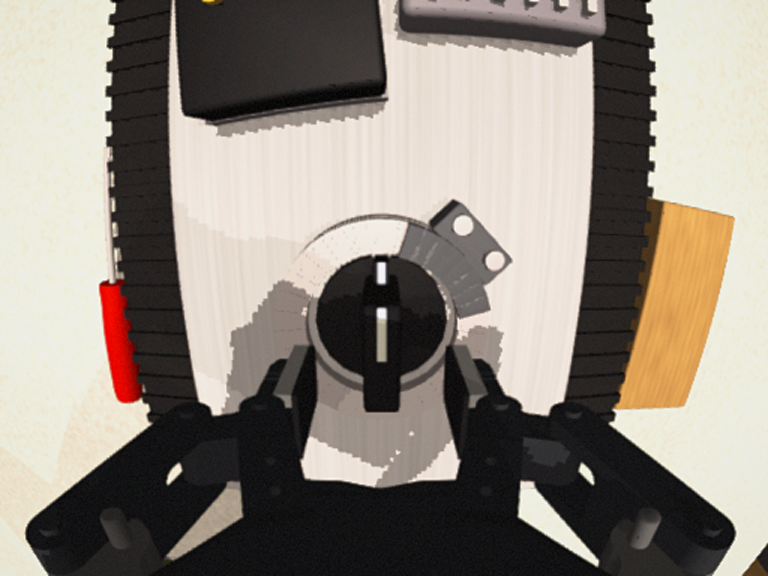

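The wing at (381,330) is centred between the pads at columns about 312 and 450, so I'll close on it.

Request:
step_arm --pt "0 0 0" --pt "0 0 0" --pt "0 0 0" --pt "0 0 0" --pt "0 0 0" --pt "0 0 0" --turn '[0,0,0,0,0,0]' --hand 0 --force 20

```text
clock: 4.58
tcp_pos: [493.4, -108.4, 136.3]
eef_rot: [2.453, -1.963, -0.0]
ft_force: [0.1, -0.3, 0.2]
width: -0.0
```

```bash
cat > st.py <<'E'
from h import *
s=readout.state();M=R.from_rotvec(s["eef_rot"]).as_matrix()
print(s["clock"],s["tcp_pos"].round(2),"F",s["ft_force"].round(2),"T",s["torque"].round(3),"w",round(s["width"],2),"ptr yaw",round(np.arctan2(M[1,0],M[0,0])+np.pi/2,4),"Ftool",(M.T@s["ft_force"]).round(2),"q6",s["joint_pos"][5].round(3))
E
python3 st.py
```

```text
4.575 [ 493.44 -108.43  136.28] F [ 0.08 -0.31  0.24] T [ 0.013 -0.06  -0.009] w -0.05 ptr yaw 0.221 Ftool [ 0.32 -0.01 -0.24] q6 1.061
```

The width reads 0, so the fingers missed the wing. I'll look again.

Run:
```python
from h import *
im=get_image("wrist"); save("w3.png",im,s=1.5)
im=get_image("scene"); save("s3.png",im,(150,290,120,310),4)
```

```text
(no output)
```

View pics/w3.png

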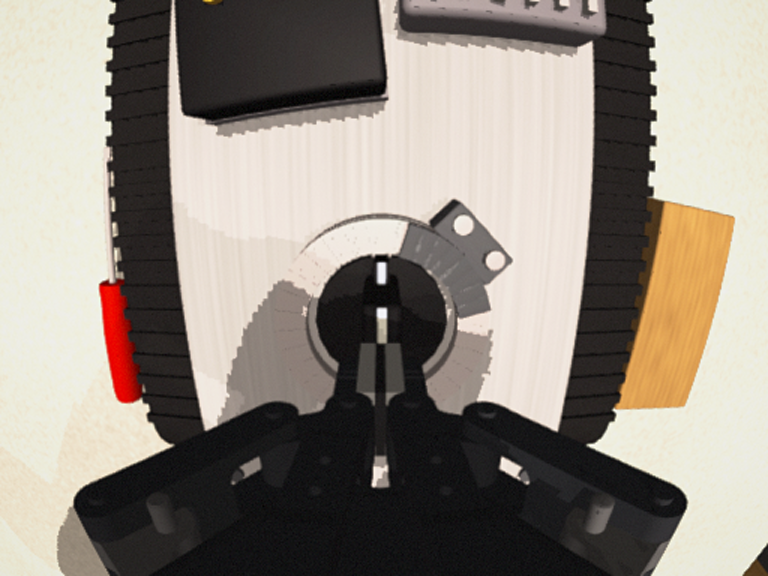

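View pics/s3.png

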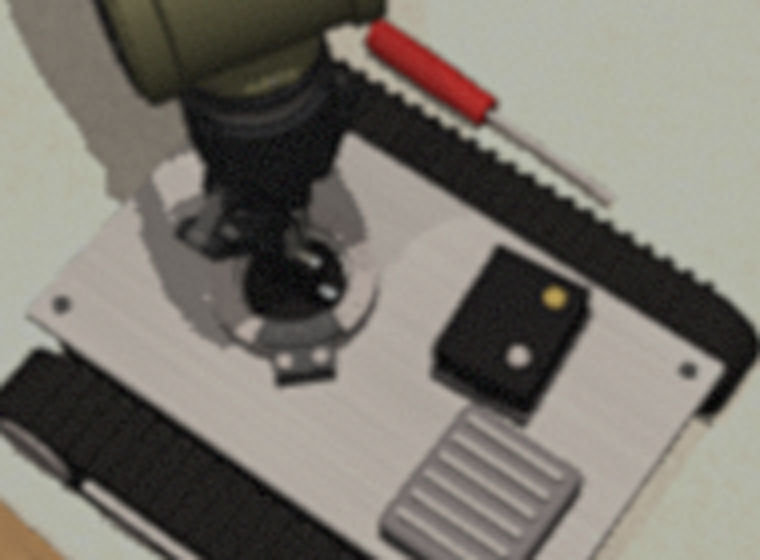

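The closed fingers, with their tip at about (380,345) to (380,390), hide the rear half of the wing and show no force. I'll check the depth.

```bash
cat >> h.py <<'E'
def wcloud(d,rot,pos):
    K=d["intrinsics"];z=d["range_z"];v,u=np.indices(z.shape)
    x=(u-K[0,2])/K[0,0];y=(v-K[1,2])/K[1,1];th=np.hypot(x,y)
    s=np.where(th>1e-9,np.tan(th)/np.maximum(th,1e-9),1)
    P=np.stack([x*s*z,-y*s*z,-z],-1)
    T=d["hand_eye"];P=P@T[:3,:3].T+T[:3,3]; P[z<=0]=np.nan
    return P,P@R.from_rotvec(rot).as_matrix().T+pos
E
python3 - <<'E'
from h import *
s=readout.state(); d=get_image("wrist"); P,W=wcloud(d,s["eef_rot"],s["tcp_pos"]); np.savez("w3.npz",rot=s["eef_rot"],pos=s["tcp_pos"],**d)
for v in range(160,330,6): print(v,P[v,253].round(1),W[v,253].round(1),"|",P[v,240].round(1),W[v,240].round(1),d["range_z"][v,253])
E
```

```text
160 [ -2.3 -37.   19.4] [529.  -98.1 116.9] | [-10.2 -37.5  16.7] [527.8 -90.3 119.6] 182.21034
166 [ -2.3 -33.4  18.6] [525.5 -98.9 117.7] | [-10.3 -33.5  17.8] [523.9 -91.1 118.5] 182.44542
172 [ -2.3 -29.8  17.4] [522.1 -99.7 118.9] | [-10.8 -27.4  28.4] [517.8 -91.9 107.9] 182.2733
178 [ -2.3 -27.2  12.7] [ 519.5 -100.3  123.5] | [-10.7 -23.8  26.6] [514.3 -92.8 109.7] 178.55644
184 [ -2.3 -24.   10.8] [ 516.3 -101.   125.5] | [-10.8 -19.7  26.8] [510.3 -93.6 109.5] 177.6108
190 [ -2.3 -21.1   7.8] [ 513.5 -101.6  128.5] | [-10.9 -15.5  27.1] [506.2 -94.5 109.1] 175.47058
196 [ -2.3 -21.3  -4.9] [ 513.8 -101.6  141.2] | [-10.9 -11.6  26.3] [502.4 -95.3 109.9] 163.28008
202 [ -2.3 -21.  -14.4] [ 513.5 -101.6  150.7] | [-10.9  -7.2  27. ] [498.1 -96.2 109.3] 154.24124
208 [ -2.3 -18.7 -17.1] [ 511.2 -102.1  153.4] | [-11.   -3.3  26.2] [494.2 -97.  110.1] 152.31746
214 [ -2.3 -15.3 -16.9] [ 507.9 -102.9  153.2] | [-11.1   1.3  26.9] [489.7 -97.9 109.3] 153.45119
220 [ -2.3 -11.8 -16.5] [ 504.5 -103.7  152.7] | [-11.1   5.9  27.5] [485.3 -98.9 108.8] 154.83684
226 [ -2.2  -8.5 -16.7
[... 1068 characters left out ...]
14
292 [ -2.2   5.8 -55.9] [ 487.3 -107.6  192.2] | [ -6.2 -15.3 -85.2] [507.  -99.  221.5] 121.93045
298 [ -2.2   9.9 -54.7] [ 483.3 -108.5  191. ] | [ -6.2 -13.8 -86.3] [505.5 -99.4 222.5] 124.17681
304 [-2.3 84.7 36.4] [ 410.3 -124.8   99.9] | [ -6.3 -10.7 -85.3] [ 502.5 -100.   221.6] 232.63828
310 [-2.2 90.5 35.4] [ 404.7 -126.1  100.8] | [ -6.3  -8.9 -86.3] [ 500.8 -100.3  222.6] 233.32864
316 [-2.2 97.3 35.5] [ 398.  -127.6  100.7] | [ -6.3  -6.8 -86.8] [ 498.7 -100.8  223.1] 235.34143
322 [ -2.2 104.4  35.7] [ 391.1 -129.1  100.5] | [ -6.3  -5.9 -88.7] [ 497.8 -101.   225. ] 237.52705
328 [ -2.2  -8.7 -94.6] [ 501.5 -104.4  230.9] | [ -5.9  -9.5 -95.5] [ 501.4 -100.6  231.8] 80.66807
```

Run:
```python
from h import *
d=dict(np.load("w3.npz"));P,W=wcloud(d,d["rot"],d["pos"])
for u in (244,250,258,264):
  print(u,[tuple(P[v,u].round(0)) for v in range(222,262,2)])
d=dict(np.load("w1.npz"));P,W=wcloud(d,d["rot"],d["pos"])
print("open")
for v in (225,232,240,260,290,300): print(v,[tuple(P[v,u].round(0)) for u in range(190,214,3)])
im=get_image("scene"); W=cloud(im)
m=(np.hypot(W[...,0]-493,W[...,1]+108.5)<25)
z=W[...,2]; v,u=np.indices(z.shape)
for r in range(190,225,2):
  print(r,[(int(x) if m[r,c] else 0) for c in range(175,205,2) for x in [np.nan_to_num(z[r,c])]])
save("s4.png",im,(150,250,140,260),6)
```

```text
244 [(np.float64(-7.0), np.float64(-11.0), np.float64(-16.0)), (np.float64(-7.0), np.float64(-10.0), np.float64(-17.0)), (np.float64(-7.0), np.float64(-8.0), np.float64(-15.0)), (np.float64(-7.0), np.float64(-8.0), np.float64(-17.0)), (np.float64(-7.0), np.float64(-9.0), np.float64(-24.0)), (np.float64(-7.0), np.float64(-9.0), np.float64(-26.0)), (np.float64(-7.0), np.float64(-10.0), np.float64(-29.0)), (np.float64(-7.0), np.float64(-10.0), np.float64(-32.0)), (np.float64(-7.0), np.float64(-9.0), np.float64(-33.0)), (np.float64(-6.0), np.float64(-9.0), np.float64(-36.0)), (np.float64(-6.0), np.float64(-9.0), np.float64(-38.0)), (np.float64(-6.0), np.float64(-9.0), np.float64(-39.0)), (np.float64(-6.0), np.float64(-10.0), np.float64(-42.0)), (np.float64(-6.0), np.float64(-10.0), np.float64(-44.0)), (np.float64(-6.0), np.float64(-10.0), np.float64(-47.0)), (np.float64(-6.0), np.float64(-10.0), np.float64(-48.0)), (np.float64(-6.0), np.float64(-10.0), np.float64(-50.0)), (np.float64(-6.0), np.float64(-10.0), np.float64(-52.0)), (np.float64(-6.0), np.float64(-10.0), np.float64(-53.0)), (
[... 6771 characters left out ...]
203, 190, 186, 0, 0, 0, 0]
206 [0, 0, 0, 0, 207, 206, 198, 203, 199, 188, 174, 0, 0, 0, 0]
208 [0, 0, 0, 0, 0, 0, 192, 186, 182, 178, 167, 0, 0, 0, 0]
210 [0, 0, 0, 0, 0, 0, 175, 179, 171, 171, 161, 0, 0, 0, 0]
212 [0, 0, 0, 0, 0, 0, 165, 171, 165, 163, 151, 150, 113, 0, 0]
214 [0, 0, 0, 0, 123, 134, 137, 147, 151, 149, 152, 151, 149, 109, 0]
216 [0, 0, 0, 0, 110, 122, 125, 132, 143, 149, 152, 151, 153, 108, 110]
218 [0, 0, 0, 0, 110, 105, 116, 125, 132, 138, 144, 152, 141, 134, 110]
220 [0, 0, 0, 0, 105, 110, 109, 112, 121, 124, 135, 141, 138, 124, 105]
222 [0, 0, 0, 0, 108, 107, 109, 109, 108, 116, 124, 133, 125, 125, 108]
224 [0, 0, 0, 0, 104, 111, 108, 109, 108, 106, 113, 119, 118, 0, 0]
```

View pics/s4.png

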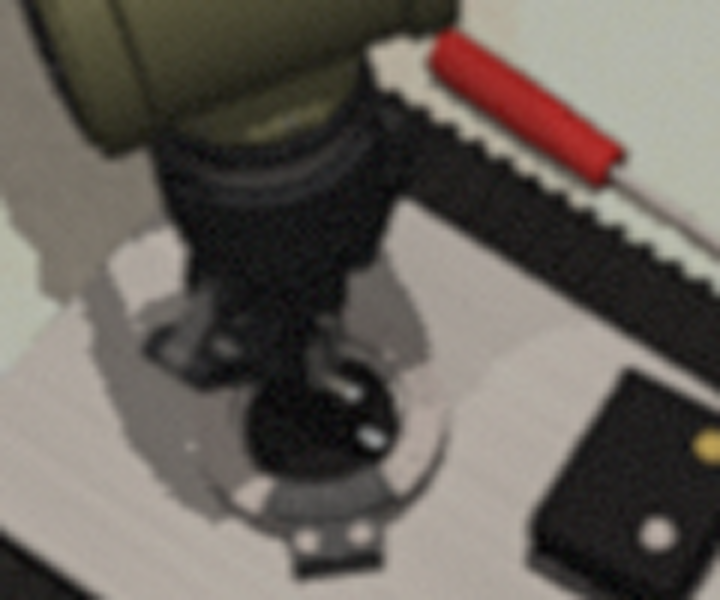

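Both cameras agree that the real fingertips end about 22 mm behind the reported TCP, at z of about 158, not 11 mm ahead of it. So they closed above the wing, whose top is at 152. I disagree with the stated nose length and will trust the images: reopen, then go about 32 mm lower so the tips sit at about 126.

Request:
step_arm --pt "0 0 0" --pt "0 0 0" --pt "0 0 0" --pt "0 0 -0.2" --pt "0 0 -0.2" --pt "0 0 -0.2" --pt "0 0 -0.2" --pt "0 0 0" --pt "0 0 0" --turn '[0,0,0,0,0,0,0,0,0]' --hand 45

```text
clock: 5.9
tcp_pos: [493.5, -108.4, 116.4]
eef_rot: [-2.453, 1.963, -0.0]
ft_force: [1.5, -0.3, -0.2]
width: 45.1
```

```bash
python3 st.py
python3 - <<'E'
from h import *
im=get_image("wrist"); save("w4.png",im,s=1.5)
s=readout.state(); P,W=wcloud(im,s["eef_rot"],s["tcp_pos"])
m=(np.abs(P[...,0]+2)<40)&(np.abs(P[...,1]+9.5)<2.5)&(P[...,2]<-15)&(P[...,2]>-60)&((P[...,0]<-20)|(P[...,0]>16))
print(m.sum(),np.percentile(P[m][:,2],[50,90,98,100]))
E
```

```text
5.9 [ 493.51 -108.44  116.36] F [ 1.45 -0.26 -0.16] T [0.037 0.072 0.037] w 45.07 ptr yaw 0.221 Ftool [ 0.57 -1.36  0.16] q6 1.061
1221 [-45.48960576 -28.88641801 -24.14698583 -21.82448271]
```

View pics/w4.png

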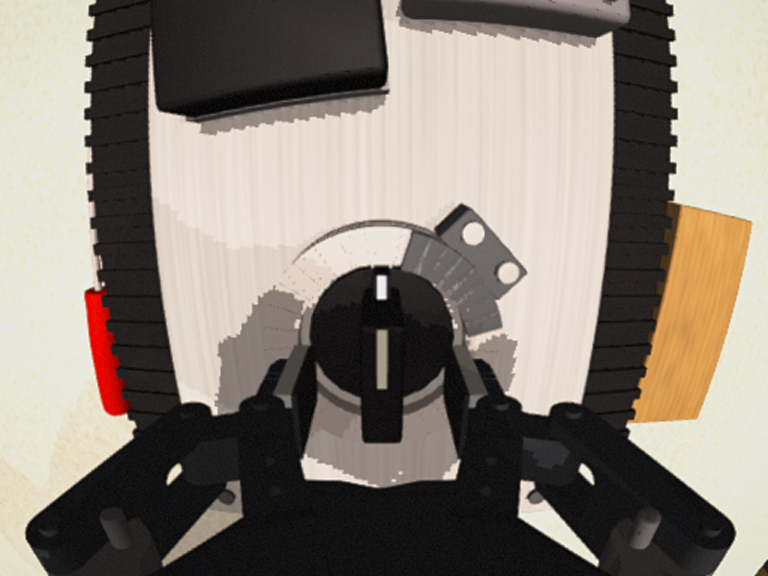

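The wing at (381,380) now stands between the pads, at columns about 305 and 458, and the tips are at z of about 139. I'll go 12.5 mm lower and close.

Request:
step_arm --pt "0 0 -0.2" --pt "0 0 -0.2" --pt "0 0 -0.1" --pt "0 0 0" --turn '[0,0,0,0]'

```text
clock: 6.45
tcp_pos: [493.4, -108.4, 103.5]
eef_rot: [2.453, -1.963, -0.001]
ft_force: [-0.3, -0.4, -0.5]
width: 45.0
```

Request:
step_arm --pt "0 0 0" --pt "0 0 0" --pt "0 0 0" --pt "0 0 0" --pt "0 0 0" --pt "0 0 0" --turn '[0,0,0,0,0,0]' --hand 0 --force 20

```text
clock: 7.2
tcp_pos: [493.6, -108.7, 104.0]
eef_rot: [2.453, -1.963, 0.001]
ft_force: [0.5, -5.3, 2.2]
width: 13.2
```

```bash
python3 st.py
```

```text
7.2 [ 493.62 -108.74  104.01] F [ 0.53 -5.26  2.17] T [-0.892 -0.007 -0.008] w 13.2 ptr yaw 0.2209 Ftool [ 5.25  0.64 -2.16] q6 1.061
```

The grip is on the wing at 13.2 mm. A 5 N side force says the axis lies slightly further towards -y, so I'll shift there and start turning.

Request:
step_arm --pt "0.004 -0.02 0" --pt "0 0 0" --pt "0 0 0" --turn '[0,0,0]'

```text
clock: 7.58
tcp_pos: [493.6, -108.8, 104.0]
eef_rot: [-2.453, 1.963, -0.0]
ft_force: [-0.2, -1.3, 5.7]
width: 13.8
```

```bash
python3 st.py
```

```text
7.575 [ 493.61 -108.81  103.96] F [-0.19 -1.26  5.69] T [-0.308  0.176  0.012] w 13.83 ptr yaw 0.2211 Ftool [ 1.19  0.46 -5.69] q6 1.06
```

Request:
step_arm --pt "0 0 0" --pt "0 0 0" --pt "0 0 0" --pt "0 0 0" --pt "0 0 0" --pt "0 0 0" --turn '[-0.3,-0.4,-0.4,-0.4,-0.4,0]'

```text
clock: 8.32
tcp_pos: [493.6, -108.8, 104.0]
eef_rot: [-2.281, 2.159, -0.0]
ft_force: [-0.9, -0.2, 4.9]
width: 13.9
```

```bash
python3 st.py
```

```text
8.325 [ 493.65 -108.76  104.01] F [-0.91 -0.16  4.88] T [-0.177  0.146  0.015] w 13.86 ptr yaw 0.0549 Ftool [ 0.11  0.92 -4.88] q6 1.226
```

Request:
step_arm --pt "0 0 0" --pt "0 0 0" --pt "0 0 0" --pt "0 0 0" --pt "0 0 0" --pt "0 0 0" --turn '[-0.4,-0.4,-0.4,-0.4,-0.4,0]'

```text
clock: 9.07
tcp_pos: [493.7, -108.7, 104.0]
eef_rot: [-2.084, 2.35, -0.0]
ft_force: [-0.7, -0.1, 6.0]
width: 13.6
```

```bash
python3 st.py;  python3 - <<'E'
from h import *
im=get_image("wrist"); save("w5.png",im,s=1.5)
E
```

```text
9.075 [ 493.66 -108.71  104.01] F [-0.71 -0.09  6.03] T [-0.091  0.117  0.071] w 13.56 ptr yaw -0.1197 Ftool [ 0.17  0.7  -6.03] q6 1.401
```

View pics/w5.png

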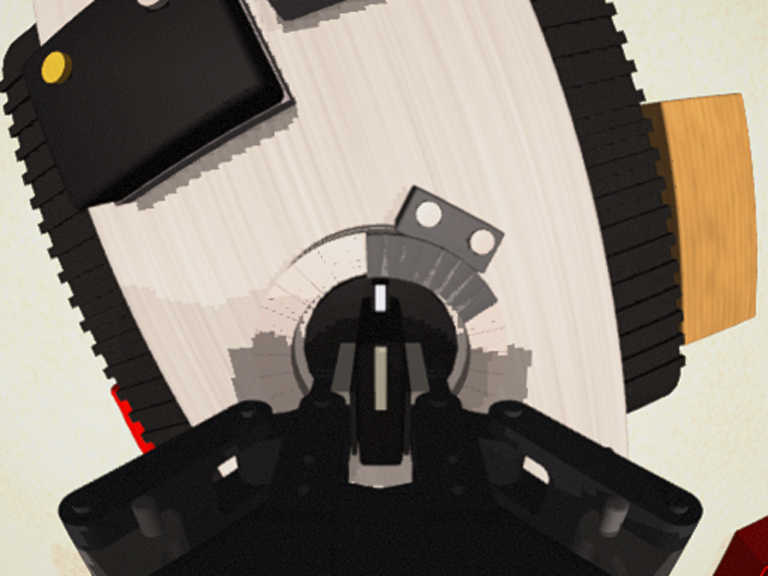

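The picture shows the pointer at (380,297) following the jaws, with its tip beside the left end of the bridge at about (370,260). Now I'll raise in small steps to feel for the ring.

Request:
step_arm --pt "0 0 0.02" --pt "0 0 0.02" --pt "0 0 0" --turn '[0,0,0]'

```text
clock: 9.5
tcp_pos: [493.5, -108.7, 104.5]
eef_rot: [-2.085, 2.35, 0.001]
ft_force: [4.4, 1.3, -4.0]
width: 13.3
```

Request:
step_arm --pt "0 0 0.02" --pt "0 0 0" --turn '[0,0,0]'

```text
schema error: expected 2 entries
```

Request:
step_arm --pt "0 0 0.02" --pt "0 0 0" --turn '[0,0]'

```text
clock: 9.75
tcp_pos: [493.5, -108.8, 105.2]
eef_rot: [-2.085, 2.35, 0.0]
ft_force: [3.4, 1.4, -4.5]
width: 13.8
```

```bash
python3 st.py
```

```text
9.75 [ 493.55 -108.76  105.23] F [ 3.43  1.36 -4.45] T [ 0.395 -0.705  0.124] w 13.81 ptr yaw -0.1193 Ftool [-1.76 -3.24  4.45] q6 1.4
```

Request:
step_arm --pt "0 0 0.012" --pt "0 0 0" --turn '[0,0]'

```text
clock: 10.0
tcp_pos: [493.6, -108.8, 105.6]
eef_rot: [-2.085, 2.35, 0.0]
ft_force: [4.1, 2.8, -4.2]
width: 13.4
```

Request:
step_arm --pt "0 0 0.012" --pt "0 0 0" --turn '[0,0]'

```text
clock: 10.25
tcp_pos: [493.6, -108.8, 105.7]
eef_rot: [-2.085, 2.35, 0.0]
ft_force: [7.0, 2.6, -7.1]
width: 13.7
```

The tooth met the ring at about z = 105.6, with about 4 N of contact. I'll add a slight bias and sweep clockwise, watching for a rise in z.

Request:
step_arm --pt "0 0 0.01" --pt "0 0 0" --pt "0 0 0" --turn '[-0.25,-0.25,0]'

```text
clock: 10.62
tcp_pos: [493.6, -108.8, 105.8]
eef_rot: [-2.033, 2.395, 0.0]
ft_force: [6.8, 2.3, -9.3]
width: 13.6
```

Request:
step_arm --pt "0 0 0" --pt "0 0 0" --pt "0 0 0" --turn '[-0.25,-0.25,0]'

```text
clock: 11.0
tcp_pos: [493.6, -108.8, 105.8]
eef_rot: [-1.98, 2.439, 0.001]
ft_force: [7.6, 3.1, -8.9]
width: 13.6
```

```bash
python3 st.py
```

```text
11.0 [ 493.57 -108.76  105.76] F [ 7.58  3.11 -8.86] T [ 0.563 -1.164  0.267] w 13.61 ptr yaw -0.2067 Ftool [-4.6  -6.78  8.86] q6 1.488
```

Request:
step_arm --pt "0.012 0.005 0" --pt "0 0 0" --pt "0 0 0" --turn '[-0.25,-0.25,0]'

```text
clock: 11.38
tcp_pos: [493.6, -108.7, 105.8]
eef_rot: [1.926, -2.482, -0.001]
ft_force: [4.0, 1.7, -9.3]
width: 13.5
```

Request:
step_arm --pt "0 0 0" --pt "0 0 0" --pt "0 0 0" --turn '[-0.25,-0.25,0]'

```text
clock: 11.75
tcp_pos: [493.6, -108.7, 105.8]
eef_rot: [1.871, -2.523, -0.001]
ft_force: [4.4, 2.5, -8.1]
width: 13.4
```

Request:
step_arm --pt "0 0 0" --pt "0 0 0" --pt "0 0 0" --turn '[-0.25,-0.2,0]'

```text
clock: 12.12
tcp_pos: [493.6, -108.7, 105.9]
eef_rot: [1.822, -2.559, -0.001]
ft_force: [4.1, 2.2, -8.6]
width: 13.5
```

Request:
step_arm --pt "0 0 0" --pt "0 0 0" --pt "0 0 0" --turn '[-0.25,-0.25,0]'

```text
clock: 12.5
tcp_pos: [493.7, -108.7, 106.3]
eef_rot: [1.765, -2.598, -0.001]
ft_force: [0.9, 4.0, -4.7]
width: 13.8
```

Request:
step_arm --pt "0 0 0" --pt "0 0 0" --pt "0 0 0" --turn '[-0.25,-0.2,0]'

```text
clock: 12.88
tcp_pos: [493.8, -108.7, 106.2]
eef_rot: [1.714, -2.633, -0.0]
ft_force: [0.2, 5.1, -1.5]
width: 13.6
```

```bash
python3 st.py
```

```text
12.875 [ 493.77 -108.74  106.23] F [ 0.2   5.08 -1.55] T [0.999 0.187 0.109] w 13.6 ptr yaw -0.4165 Ftool [-4.73  1.87  1.55] q6 1.698
```

The force dropped and z rose near yaw -0.376, which looks like the notch. I'll turn back to there and pull a little.

Request:
step_arm --pt "0 0 0" --pt "0 0 0" --pt "0 0 0" --turn '[0.25,0.2,0]'

```text
clock: 13.25
tcp_pos: [493.8, -108.8, 106.2]
eef_rot: [1.766, -2.598, -0.0]
ft_force: [-1.8, 4.7, -2.8]
width: 13.7
```

```bash
python3 st.py
```

```text
13.25 [ 493.76 -108.75  106.22] F [-1.76  4.72 -2.8 ] T [0.937 0.247 0.112] w 13.72 ptr yaw -0.3766 Ftool [-3.74  3.37  2.8 ] q6 1.658
```

Request:
step_arm --pt "0 0 0.02" --pt "0 0 0" --turn '[0,0]'

```text
clock: 13.5
tcp_pos: [493.8, -108.8, 106.6]
eef_rot: [1.766, -2.598, -0.0]
ft_force: [-0.7, 4.8, -3.9]
width: 13.8
```

```bash
python3 st.py
```

```text
13.5 [ 493.77 -108.77  106.61] F [-0.69  4.78 -3.89] T [0.969 0.251 0.073] w 13.83 ptr yaw -0.3768 Ftool [-4.19  2.4   3.9 ] q6 1.658
```

Request:
step_arm --pt "0 0 0.02" --pt "0 0 0.02" --pt "0 0 0" --turn '[0,0,0]'

```text
clock: 13.88
tcp_pos: [493.8, -108.8, 107.6]
eef_rot: [1.766, -2.598, -0.0]
ft_force: [-1.1, 4.5, -4.1]
width: 13.5
```

```bash
python3 st.py
```

```text
13.875 [ 493.78 -108.78  107.61] F [-1.11  4.52 -4.07] T [1.022 0.278 0.066] w 13.54 ptr yaw -0.3768 Ftool [-3.79  2.69  4.07] q6 1.658
```

The knob rises freely at about 4 N, so the tooth is in the notch. I'll keep pulling.

Request:
step_arm --pt "0 0 0.02" --pt "0 0 0.02" --pt "0 0 0.02" --pt "0 0 0.02" --pt "0 0 0.02" --pt "0 0 0.02" --pt "0 0 0" --turn '[0,0,0,0,0,0,0]'

```text
clock: 14.75
tcp_pos: [493.8, -108.8, 110.6]
eef_rot: [1.766, -2.598, -0.0]
ft_force: [-2.2, 4.6, -4.9]
width: 13.5
```

Request:
step_arm --pt "0 0 0.02" --pt "0 0 0.02" --pt "0 0 0.02" --pt "0 0 0.02" --pt "0 0 0" --turn '[0,0,0,0,0]'

```text
clock: 15.38
tcp_pos: [493.8, -108.8, 112.7]
eef_rot: [1.766, -2.598, -0.0]
ft_force: [-1.0, 4.5, -5.1]
width: 13.7
```

```bash
python3 st.py
```

```text
15.375 [ 493.79 -108.79  112.66] F [-1.01  4.47 -5.06] T [ 0.946  0.277 -0.014] w 13.7 ptr yaw -0.3768 Ftool [-3.78  2.58  5.06] q6 1.658
```

Request:
step_arm --pt "0 0 0.02" --pt "0 0 0.016" --pt "0 0 0" --turn '[0,0,0]'

```text
clock: 15.75
tcp_pos: [493.8, -108.8, 113.6]
eef_rot: [1.766, -2.598, -0.0]
ft_force: [-2.6, 4.7, -5.6]
width: 13.5
```

Request:
step_arm --pt "0 0 0.016" --pt "0 0 0" --turn '[0,0]'

```text
clock: 16.0
tcp_pos: [493.8, -108.8, 114.0]
eef_rot: [1.766, -2.598, -0.0]
ft_force: [-0.8, 5.3, -5.6]
width: 13.5
```

Request:
step_arm --pt "0 0 0.016" --pt "0 0 0" --turn '[0,0]'

```text
clock: 16.25
tcp_pos: [493.8, -108.8, 114.2]
eef_rot: [1.766, -2.598, -0.0]
ft_force: [-0.9, 3.3, -6.4]
width: 13.5
```

Request:
step_arm --pt "0 0 0.012" --pt "0 0 0" --turn '[0,0]'

```text
clock: 16.5
tcp_pos: [493.8, -108.8, 114.3]
eef_rot: [1.766, -2.598, -0.0]
ft_force: [1.8, 4.2, -11.7]
width: 13.5
```

The tooth met the bridge's underside at z of about 114.25, which makes the stem about 10 mm out. I'll relax slightly and open.

Request:
step_arm --pt "0 0 -0.014" --pt "0 0 0" --turn '[0,0]'

```text
clock: 16.75
tcp_pos: [493.8, -108.8, 114.3]
eef_rot: [1.766, -2.598, -0.0]
ft_force: [-0.8, 3.8, -9.3]
width: 13.6
```

Request:
step_arm --pt "0 0 0" --pt "0 0 0" --pt "0 0 0" --pt "0 0 0" --pt "0 0 0" --turn '[0,0,0,0,0]' --hand 45

```text
clock: 17.38
tcp_pos: [493.9, -108.8, 114.4]
eef_rot: [-1.766, 2.598, -0.0]
ft_force: [-0.3, 0.5, 0.5]
width: 45.1
```

```bash
python3 st.py;  python3 - <<'E'
from h import *
s=readout.state(); im=get_image("wrist"); save("w6.png",im,s=1.5)
P,W=wcloud(im,s["eef_rot"],s["tcp_pos"])
r=np.hypot(W[...,0]-493.5,W[...,1]+108.8); w=W[...,2]
m=(r<35)&(w>150)&(w<168)&(np.abs(P[...,0]+2)<12); Q=W[m]; print(m.sum(),np.median(Q[:,2]),cv2.minAreaRect(Q[:,:2].astype(np.float32)),"deck",np.nanmedian(w[(r>60)&(r<80)&(w<120)]))
E
```

```text
17.375 [ 493.9  -108.85  114.36] F [-0.33  0.47  0.45] T [ 0.051 -0.046  0.034] w 45.07 ptr yaw -0.3767 Ftool [-0.32  0.48 -0.45] q6 1.658
2855 162.6462343406859 ((493.0832214355469, -107.47452545166016), (14.217205047607422, 43.82784652709961), 68.33845520019531) deck 100.70268262616845
```

View pics/w6.png

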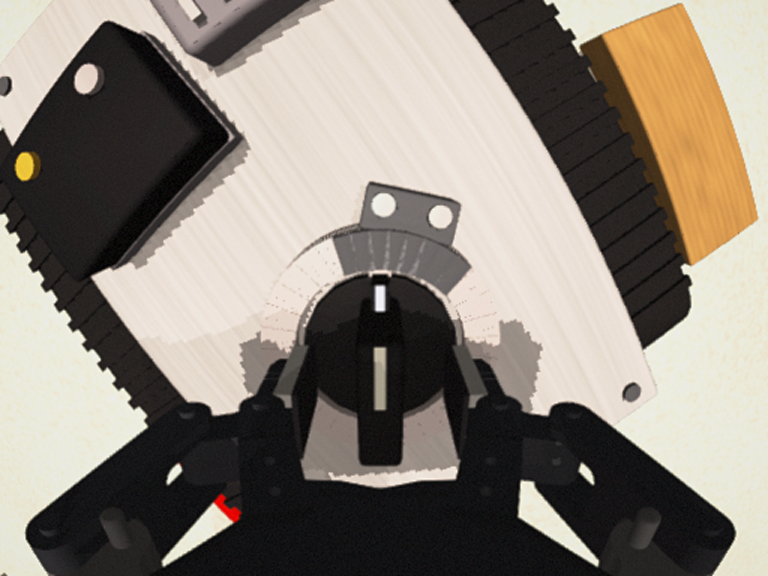

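With the knob released, the wing's top measures 162.6 (152.4 before) and its yaw holds at -0.378. The picture shows the pointer at (380,298) under the bridge. I'll retreat straight up.

Request:
step_arm --pt "0 0 0.2" --pt "0 0 0.4" --pt "0 0 0.5" --pt "0 0 0.5" --pt "0 0 0.5" --pt "0 0 0.5" --pt "0 0 0.4" --pt "0 0 0" --pt "0 0 0" --pt "0 0 0" --turn '[0,0,0,0,0,0,0,0,0,0]'

```text
clock: 18.68
tcp_pos: [493.7, -108.8, 188.8]
eef_rot: [1.766, -2.598, -0.001]
ft_force: [0.2, 0.7, -0.7]
width: 44.7
```

```bash
python3 st.py;  python3 - <<'E'
from h import *
s=readout.state(); im=get_image("wrist"); save("w7.png",im,s=1.5)
P,W=wcloud(im,s["eef_rot"],s["tcp_pos"])
r=np.hypot(W[...,0]-493.5,W[...,1]+108.8); w=W[...,2]
m=(r<35)&(w>150)&(w<168)&(np.abs(P[...,0]+2)<12); Q=W[m]; print(m.sum(),np.median(Q[:,2]),cv2.minAreaRect(Q[:,:2].astype(np.float32)),"deck",np.nanmedian(w[(r>60)&(r<80)&(w<120)]))
im=get_image("scene"); save("s7.png",im,s=1.5)
E
```

```text
18.675 [ 493.67 -108.78  188.83] F [ 0.2   0.71 -0.74] T [-0.046  0.034 -0.025] w 44.75 ptr yaw -0.3768 Ftool [-0.73  0.07  0.74] q6 1.658
1314 162.6340069888302 ((492.6339111328125, -107.29559326171875), (13.58462905883789, 44.283546447753906), 68.79354095458984) deck 100.7156605188486
```

View pics/s7.png

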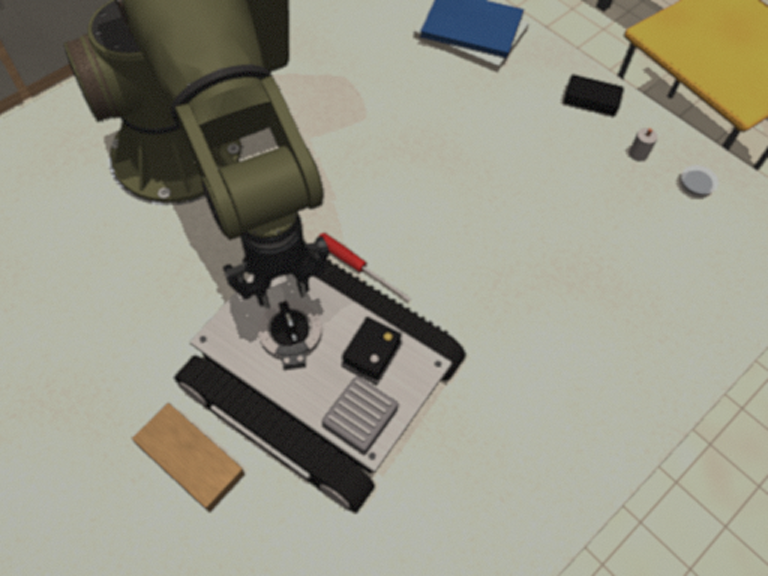

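The scene picture shows the knob free at (290,325), still turned and out. The battery (370,347), driver (345,252) and carton (188,455) are where they were, so I'll hand the job in.

```bash
python3 -c "
from workcell import manip
print(manip.job_done())"
```

```text
the job is handed in; nothing more can be done
None
```

The knob is turned to the bridge, pulled out of the deck by about its full 10 mm, locked in the notch and let go. I handed the job in at about 19 s of the 64 s allowed; it reports no verdict.

- **Notch and pull:** I turned the knob clockwise, raised it lightly against the ring, and swept until the pull force fell. That was at yaw -0.377, about 0.2 rad short of the bridge's middle. The knob then rose at 4–6 N until the tooth met the bridge's underside. The largest pull I read was 11.7 N, friction included, against the 25 N limit; forces were only read at the end of each move.
- **Last checks:** After release and retreat, the wing's top stood at 162.6 mm, up from 152.4 mm at the start. The yaw had held at about -0.37, and the gripper was clear with no force above noise. By eye, the battery, screwdriver and carton have not moved.
- **Disagreement:** The stated fingertip position did not match the images. Both cameras showed the tips about 22 mm behind the reported TCP, not 11 mm ahead of it. My first grip therefore closed above the wing without touching it, and I went lower by what the images showed.
- **Overshoot:** At the notch I turned about 0.04 rad too far and then turned back. Readings stayed low: about 5 N sideways at the wrist.

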